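# Slide the bottle carriage past its spring stop

### The job

With the fingertips only, press the steel plate of the spring stop fully down and keep it held down while you push the bottle carriage, by the arm that sticks out over the plate, past the stop's lug and home against the end stop of the labelling track; then let go so that the stop springs up behind the arm and locks the carriage in. Do not let the lug come up under the arm while it passes, do not lift the carriage or the bottle lying in it, and leave everything else where it stands.

Things in the scene. Friction and masses are not known exactly. Their poses are not given: they have to be found in the camera images.
- track: Wooden labelling track fixed on the table: board x -155 to +80, y -235 to +195 mm, 18 mm thick. Origin: on the table, on the guide channel's centre line, level in y with the stop's lug. z up, y = direction the carriage must travel, x away from the robot. Guide rails at x=+-51.5, 34 mm above the table; end stop = cross block at the +y end, its face at y=+170.5 mm.
- carriage: Loose tray 88 x 260 (along y) x 70 mm, 0.4 kg, on the track's board between the rails. Origin: centre of underside, axes as the track's. A push arm sticks out at its robot side over the stop's plate: x -44 to -126, y -18 to +18 mm, 57 to 77 mm above the table. Origin starts at track y -85 to -38 (arm short of the lug); home against the end stop at y=+40.5 mm. Waxed, slides with a few N.
- push_face (a point): Where to push, in the track's +y direction: on the rear (-y) face of the carriage's push arm, at half its height (67 mm above the table), over the middle of the plate's free lane; at x=-103, y=-18, z=+49 mm in the carriage's frame.
- stop (a joint): How far the spring stop is pressed, in m: 0 = up, 0.020 = fully down. It moves straight down and springs back; about 4.5 N starts it and 10 N holds it fully down, wherever on the plate one presses. When up its lug stands 15 mm into the push arm's way; it clears the arm's underside from 0.015 on, by 5 mm when fully down.
- press_plate (a point): Middle of the stop's press plate, on its upper face, at track x=-103, y=-60 mm; 50 mm above the table when up, 30 mm when fully down. Flat steel strip beside the channel on the robot's side: x -136 to -60, y -175 to +55 mm in the track's frame. All of it with x below -75 is a free flat lane along which a pressing fingertip can slide.
- stop_lug (a point): Top centre of the stop's steel lug, 12 mm (x) by 14 mm (y), standing 22 mm above the plate and moving with it, at the plate's channel-side edge: x=-67, y=0 mm in the track's frame; 72 mm above the table when up, 52 mm when fully down.
- bottle: Loose half-size wine bottle (green glass, 238 mm long, 64 mm in diameter, about 0.4 kg) lying along the carriage on two bars, neck to -y, its top about 100 mm above the table. Origin: on its axis at mid length, 50 mm above the carriage's origin. It just rides along.
- jar: Bystander: glass jar, 68 mm across, 85 mm high, on the table beyond the track. Origin: centre of its underside.
- cup: Bystander: steel mug, 72 mm across, 80 mm high, on the table beyond the track. Origin: centre of its underside.
- label_roll: Bystander: roll of paper labels, 76 mm across, 50 mm high, on the table beyond the track. Origin: centre of its underside.
- cork: Bystander: stopper cork, 32 mm across, 42 mm high, standing on the track's board past the plate's +y end. Origin: centre of its underside.
- brush: Bystander: paste brush, 170 mm long, lying on the table on the robot's side of the track.
- bottle_left: Bystander: full-size wine bottle, 74 mm across, 290 mm high, upright on the table off the track's left (+y) end. Origin: centre of its underside.
- bottle_right: Bystander: as bottle_left, but off the track's right (-y) end.

How it is judged (in metres and radians):
On the way:
1. the stop is pressed down while the carriage's arm is still in front of the lug (value of joint stop above 0.0155 m and y of push_face in the frame of track below -0.038 m), for 0.1 s.
At the end, for the whole second after the job is handed in: The carriage stands on its track within about 6 mm of the end stop, at rest, with the bottle lying in it; the stop has sprung up again behind its arm (pressed less than 4 mm) (y of push_face in the frame of track above 0.016 m and value of joint stop below 0.004 m and linear speed of carriage below 0.01 m/s and z of carriage in the frame of track between 0.012 and 0.024 m and angle between the y axis of carriage and the y axis of track, either way round below 0.05 rad and distance between bottle and carriage below 0.065 m and z of bottle in the frame of carriage above 0.04 m); the robot touches nothing.
It fails at once if the lug came up against the arm's underside while the arm was passing over it (stop pressed less than 15.5 mm) (y of push_face in the frame of track between -0.039 and 0.004 m and value of joint stop below 0.0155 m).
It fails at once if the carriage was lifted or tipped (10 mm) (z of carriage in the frame of track above 0.028 m or angle between carriage's own z axis and vertical above 0.12 rad).
It fails at once if the bottle was lifted out of the carriage (15 mm) (z of bottle in the frame of carriage above 0.0653 m).
It fails at once if a bystander was moved by more than 30 mm or lifted (distance of any of jar, cup, label_roll, cork, brush, bottle_left, bottle_right from where it was at the start of the episode above 0.03 m).
It also fails if it takes over 42 s, if anything falls off the work surface, if the arm or the gripper's body presses on something with over 40 N, if the wrist force passes 120 N, or if a joint passes its speed limit or range.

### The arm

A 6-joint arm with a two-finger parallel gripper is mounted at the origin on the work surface. World frame = base frame: x ahead of the robot, y to its left, z up, the work surface at z = 0. Lengths are in mm, angles in degrees, forces in N, time in s.
With the tool pointing down it reaches from about 350 to 850 mm from the base axis. Payload 8.1 kg.
Tool frame: the origin (TCP) lies midway between the tips of the shut fingers; the grasp point (between the pads) lies 19 mm behind it (r.pinch_z is the distance from the TCP to the grasp point, in mm); z points along the fingers, y is the line along which they close (so a half turn about z gives the same grasp; the last joint's range is limited). The gripper opens to 85 mm and grips with 20 to 120 N. Pads are 22 mm wide; open, the fingers measure 114 mm over their backs; the gripper's body (76 mm by 85 mm) begins 54 mm behind the grasp point. The pads swing forward as they close: fully open they stand 13 mm farther back than shut.
Start: joints at [-75.596, 7.471, 85.268, -0, 87.261, -4.893], TCP at [198.301, -566.288, 231.292] pointing down, gripper open.
Joint ranges: [-169.43, 169.43], [-51.17, 129.36], [1.28, 143.12], [-76.62, 256.62], [0, 156.53], [-152.29, 152.29]. Speed limits (degrees/s): [136.94, 136.94, 159.86, 180, 180, 180].

### API

Orientations are given as [roll, pitch, yaw] about the fixed x, y, z axes, in that order (R = Rz(yaw) Ry(pitch) Rx(roll)).
In Python, from bench import sensors, optics, job, r gives the robot as it stands.
- The arm moves only by the tool play_rows, never from a script. Its argument "motion" is a list that holds one entry, the list of rows, each a list of 6 numbers: the shift along the tool's x, y, z in cm, then the turn, a rotation vector about the tool's x, y, z in degrees. In form: [[[x, y, z, ax, ay, az], ...]]. A call has 1 to 5 rows; each row is the pose to reach, as a shift and turn from the pose commanded when the call began, along the tool's axes at that moment; what a row does not reach only later rows make up. A row lasts 1/10 s, in which the tool goes at most 50 mm and 8.59 degrees, less where a joint would pass 70% of its speed; a pose out of reach is approached as far as the arm can. A call with a gripper value outside its range is refused whole. "jaw" is the opening, from 0 (shut) to 1 (fully open), set as the call begins (left out, the last holds). The fingers move at their own pace and stop on an object; "squeeze" is the grip in N (left out, the last holds). Time passes only in rows, so rows that repeat a pose let the fingers close. It gives the time, the measured TCP pose, the force, the opening and the grip force at its end, in the units of the state.
- sensors.sense(): the state, without advancing time (a new reading comes with each control period).
- optics.snapshot(name): name is "side" or "top"; returns a dict with "pixels" (400x640x3 uint8, red, green, blue), "mtx" (3x3 intrinsics, pixels), "R" (3x3) and "t" (3): a world point X has camera coordinates R X + t. Camera axes: x right, y down, z forward; pixel columns grow to the right and rows downward; lengths in mm; the calibration is good to about 2 mm. A picture is of the moment at which its call begins. There is no depth.
- job.hand_in(): hands the job in; it is judged then, once.
The state is a dict: "time": time; "joint_pos": joint angles; "qd": joint speeds; "joint_efforts": joint torques, N m; "tool_pos": TCP position; "tcp_rot": TCP orientation; "ft_force": force on the tool from outside, world axes, zero at the start; "wrist_torque": the same for the moment, N m; "finger_gap": finger opening in mm; "grip_force": force on a finger pad.
Only numpy, scipy, OpenCV 4.12 (cv2) and the standard library are available. Lean on these libraries where they do the work, as an engineer would, in place of code of your own. Each camera call takes 0.05 s, during which the arm holds its last target. There are 200 camera calls.

## Working session

There is one attempt and no reset: what is moved stays moved. The work goes in short steps, Python scripts to look and compute and a tool call to move; the robot and the scene stay as the last step left them, time stands still between calls to the robot, and variables do not carry over. Pictures are saved under pics/ and viewed, at most 10 in all, crops included, and the job is handed in when it is done.

Besides the shell and the picture viewer there is one more tool, called after "Call:" as name([rows], argument=value, ...), one row to a line, values as JSON. play_rows: Moves the arm, as the interface text tells. Its arguments: {"type":"object","properties":{"motion":{"type":"array","items":{"type":"array","items":{"type":"array","items":{"type":"number"}}}},"jaw":{"type":"number"},"squeeze":{"type":"number"}},"required":["motion"]}

```bash
ls; mkdir -p pics
python3 - <<'E'
from bench import sensors, optics, job, r
import cv2,numpy as np
s=sensors.sense();print({k:np.round(v,2) for k,v in s.items()})
for n in("side","top"):
    d=optics.snapshot(n);cv2.imwrite(f"pics/{n}0.png",d["pixels"][:,:,::-1])
    np.savez(f"pics/{n}0.npz",**d);print(n,np.round(d["mtx"],1).tolist(),np.round(d["R"],3).tolist(),np.round(d["t"],1), -d["R"].T@d["t"])
E
```

```text
pics
{'time': np.float64(0.0), 'joint_pos': array([-75.6 ,   7.51,  85.33,  -0.  ,  87.26,  -4.89]), 'qd': array([-0.08,  0.05, -0.1 ,  0.01,  0.  , -0.03]), 'joint_efforts': array([ 0.000e+00, -5.694e+01, -5.005e+01, -0.000e+00,  1.000e-02,
        0.000e+00]), 'tool_pos': array([ 198.15, -565.75,  230.24]), 'tcp_rot': array([-1.7989e+02, -1.0000e-02,  1.9300e+01]), 'ft_force': array([ 0.57, -0.06, -0.31]), 'wrist_torque': array([ 0.01, -0.02, -0.01]), 'grip_force': np.float64(0.0), 'finger_gap': np.float64(85.2)}
side [[364.0, 0.0, 314.2], [0.0, 364.0, 194.3], [0.0, 0.0, 1.0]] [[-0.977, -0.213, -0.018], [-0.134, 0.673, -0.727], [0.167, -0.708, -0.686]] [615.3 126.1 764.2] [490.31784282 587.27614911 627.00173167]
top [[395.1, 0.0, 321.3], [0.0, 395.1, 203.7], [0.0, 0.0, 1.0]] [[-0.02, -1.0, -0.006], [-0.993, 0.021, -0.12], [0.12, 0.004, -0.993]] [ 63.6 595.8 803.5] [495.91606     48.00414956 869.74781719]
```

View pics/top0.png

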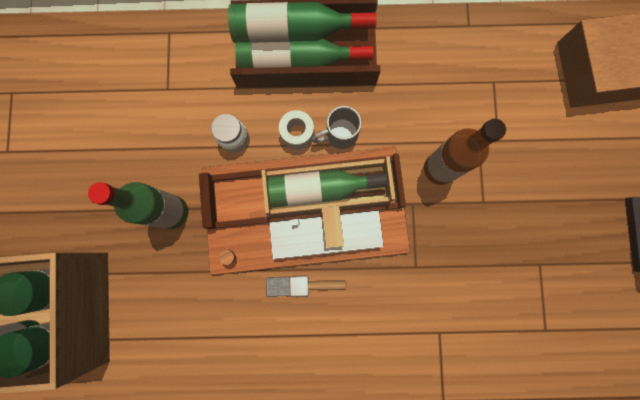

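View pics/side0.png

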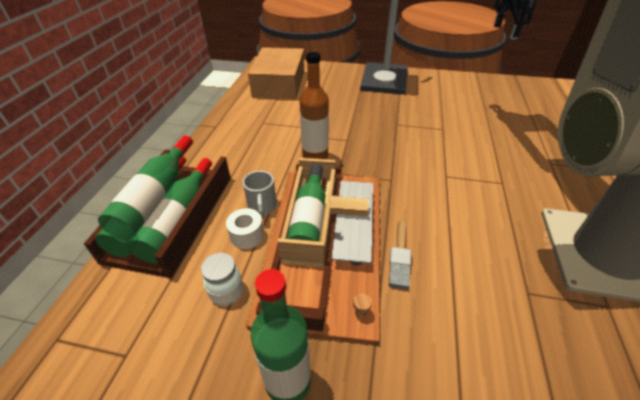

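The top view shows the steel plate at about (270–383, 212–258), the arm across it at (333, 227), the lug near (295, 224) and the cork at (228, 258). The side view agrees. The track is turned by a few degrees.

```bash
cat > h.py <<'E'
import numpy as np,cv2
def ray(d,uv,z):
    C=-d["R"].T@d["t"]; v=d["R"].T@np.linalg.solve(d["mtx"],[uv[0],uv[1],1.]); return C+v*(z-C[2])/v[2]
def proj(d,X):
    p=d["mtx"]@(d["R"]@np.array(X,float)+d["t"]); return p[:2]/p[2]
E
python3 - <<'E'
from h import *
d=dict(np.load("pics/top0.npz"));im=d["pixels"];hsv=cv2.cvtColor(im,cv2.COLOR_RGB2HSV)
m=((hsv[...,1]<50)&(hsv[...,2]>140)).astype(np.uint8)
roi=np.zeros_like(m);roi[208:265,262:392]=1
m&=roi
n,l,st,c=cv2.connectedComponentsWithStats(m);print(st)
ys,xs=np.nonzero(m)
P=np.array([ray(d,(x,y),50) for x,y in zip(xs,ys)],np.float32)
R=cv2.minAreaRect(P[:,:2]);print(R);print(cv2.boxPoints(R))
# board edge robot side corners
print([ray(d,p,18).round(1) for p in [(210,273),(408,252)]])
b=cv2.resize(im[195:280,200:415],None,fx=3.6,fy=3.6,interpolation=cv2.INTER_CUBIC);cv2.imwrite("pics/c1.png",b[:,:,::-1])
E
```

```text
[[     0      0    640    400 252600]
 [   270    211    113     48   3400]]Traceback (most recent call last):
  File "<stdin>", line 9, in <module>
cv2.error: OpenCV(4.12.0) /io/opencv/modules/imgproc/src/convhull.cpp:143: error: (-215:Assertion failed) total >= 0 && (depth == CV_32F || depth == CV_32S) in function 'convexHull'
```

Run:
```python
from h import *
d=dict(np.load("pics/top0.npz"));im=d["pixels"];hsv=cv2.cvtColor(im,cv2.COLOR_RGB2HSV)
m=((hsv[...,1]<50)&(hsv[...,2]>140)).astype(np.uint8)
roi=np.zeros_like(m);roi[208:265,262:392]=1
m&=roi
ys,xs=np.nonzero(m)
P=np.array([ray(d,(x,y),50)[:2] for x,y in zip(xs,ys)]).astype(np.float32)
R=cv2.minAreaRect(P);print(R);print(cv2.boxPoints(R))
print([ray(d,p,18).round(1) for p in [(210,273),(408,252)]])
b=cv2.resize(im[195:280,200:415],None,fx=3.6,fy=3.6,interpolation=cv2.INTER_CUBIC);cv2.imwrite("pics/c1.png",b[:,:,::-1])
```

```text
((531.5968627929688, 43.23345184326172), (77.29340362548828, 228.50440979003906), 4.895986557006836)
[[483.3401  153.7704 ]
 [502.8423  -73.90027]
 [579.85364 -67.3035 ]
 [560.35144 160.36717]]
[array([455.7, 291.3,  18. ]), array([ 491.4, -131.9,   18. ])]
```

View pics/c1.png

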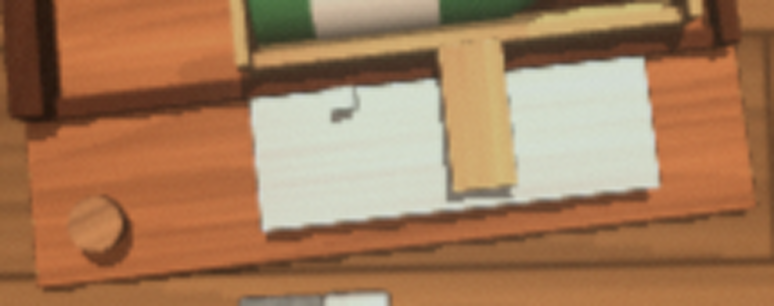

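```bash
cat >> h.py <<'E'
O=np.array([624.1,111.4]);yaw=np.radians(4.9);X=np.array([np.cos(yaw),np.sin(yaw)]);Y=np.array([-np.sin(yaw),np.cos(yaw)])
def totrack(p): q=np.array(p[:2])-O; return np.array([q@X,q@Y])
def toworld(x,y): return O+x*X+y*Y
E
python3 - <<'E'
from h import *
d=dict(np.load("pics/top0.npz"))
for c in [(515,183),(503,40),(455,190),(440,45)]:
    p=ray(d,(200+c[0]/3.6,195+c[1]/3.6),77);print(c,totrack(p).round(1))
for c in [(98,222)]: print("cork",totrack(ray(d,(200+c[0]/3.6,195+c[1]/3.6),60)).round(1))
print("lug",totrack(ray(d,(295,224),72)),proj(d,[*toworld(-67,0),72]))
from bench import sensors
s=sensors.sense();p=s["tool_pos"]
y0=np.radians(19.3);
print(toworld(-103,-130))
E
```

```text
(515, 183) [-125.8  -91.6]
(503, 40) [-45.8 -93.9]
(455, 190) [-126.1  -58.2]
(440, 45) [-44.9 -58.5]
cork [-122.5  144.3]
lug [-71.83725447  -0.21091344] [294.66257809 221.63691565]
[532.5806345  -26.92283159]
```

Call:
play_rows([
  [[49.5,-40.3,4,0,0,-75.6],[49.5,-40.3,4,0,0,-75.6],[49.5,-40.3,4,0,0,-75.6],[49.5,-40.3,4,0,0,-75.6],[49.5,-40.3,4,0,0,-75.6]],
], jaw=0, squeeze=40)

```text
time: 0.6
tool_pos: [329.3, -351.7, 215.1]
tcp_rot: [-180.0, -0.0, 62.6]
ft_force: [0.9, -0.7, -0.1]
finger_gap: 12.4
grip_force: 0.0
```

Call:
play_rows([
  [[38.6,2.6,7.5,0,0,-32.5],[38.6,2.6,7.5,0,0,-32.5],[38.6,2.6,7.5,0,0,-32.5],[38.6,2.6,7.5,0,0,-32.5],[38.6,2.6,7.5,0,0,-32.5]],
])

```text
time: 1.1
tool_pos: [457.9, -142.6, 167.6]
tcp_rot: [180.0, 0.0, 95.0]
ft_force: [1.1, -0.1, 0.6]
finger_gap: -0.2
grip_force: 0.0
```

```bash
cat > st.py <<'E'
from h import *
from bench import sensors
s=sensors.sense();p=s["tool_pos"];dd=np.array([*toworld(-103,-125),0])-p
y=np.radians(s["tcp_rot"][2]);print("t",s["time"],"track",totrack(p).round(1),"z",p[2].round(1),"rot",s["tcp_rot"].round(2),"F",s["ft_force"].round(1))
print("to hover, tool cm",np.round([dd[0]*np.cos(y)+dd[1]*np.sin(y),dd[0]*np.sin(y)-dd[1]*np.cos(y)],1)/10,"dyaw",(94.9-s["tcp_rot"][2]).round(2))
E
python3 st.py
```

```text
t 1.1 track [-187.3 -238.9] z 167.6 rot [180.     0.    95.01] F [ 1.1 -0.1  0.6]
to hover, tool cm [11.37  8.45] dyaw -0.11
```

Call:
play_rows([
  [[11.4,8.4,7,0,0,0],[11.4,8.4,7,0,0,0],[11.4,8.4,7,0,0,0],[11.4,8.4,7,0,0,0],[11.4,8.4,7,0,0,0]],
])

```text
time: 1.6
tool_pos: [530.8, -22.6, 96.4]
tcp_rot: [-179.8, -0.0, 94.9]
ft_force: [-0.6, -0.4, 0.9]
finger_gap: 0.3
grip_force: 0.0
```

```bash
python3 st.py
python3 - <<'E'
from h import *
from bench import optics
ims=[]
for n,(x0,y0,x1,y1) in dict(top=(230,150,430,300),side=(250,130,450,280)).items():
    d=optics.snapshot(n);np.savez(f"pics/{n}1.npz",**d);ims.append(cv2.resize(d["pixels"][y0:y1,x0:x1],None,fx=2,fy=2,interpolation=cv2.INTER_CUBIC))
cv2.imwrite("pics/c2.png",np.hstack(ims)[:,:,::-1])
E
```

```text
t 1.6 track [-104.5 -125.5] z 96.4 rot [-1.7981e+02 -4.0000e-02  9.4940e+01] F [-0.6 -0.4  0.9]
to hover, tool cm [0.05 0.15] dyaw -0.04
```

View pics/c2.png

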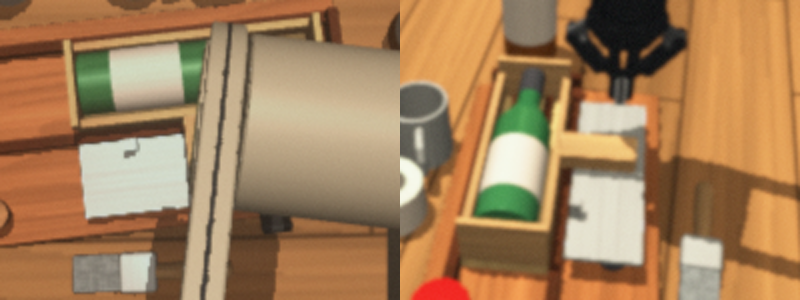

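The closed fingers point at the plate's near end, at about (620, 95) in the right half. The knuckles flare sideways to about (570, 35) and (685, 40), so I'm checking whether they clear the carriage wall, which is 88 mm high.

Run:
```python
from h import *
d=dict(np.load("pics/side1.npz"))
C=-d["R"].T@d["t"];n=np.array([*Y,0]);P0=np.array([*toworld(-103,-125),0])
for uv in [(620,100),(612,70),(630,70),(575,45),(568,35),(605,68),(680,45),(686,35),(640,72)]:
    v=d["R"].T@np.linalg.solve(d["mtx"],[250+(uv[0]-400)/2,130+uv[1]/2,1.])
    p=C+v*((P0-C)@n/(v@n));print(uv,"x",(totrack(p)[0]+104.5).round(0),"h above tip",(p[2]-96.4).round(0))
```

```text
(620, 100) x -1.0 h above tip 2.0
(612, 70) x 10.0 h above tip 44.0
(630, 70) x -9.0 h above tip 45.0
(575, 45) x 50.0 h above tip 73.0
(568, 35) x 58.0 h above tip 86.0
(605, 68) x 18.0 h above tip 46.0
(680, 45) x -56.0 h above tip 82.0
(686, 35) x -61.0 h above tip 95.0
(640, 72) x -19.0 h above tip 43.0
```

Call:
play_rows([
  [[0,0,3.5,0,0,0],[0,0,4.5,0,0,0],[0,0,5.2,0,0,0],[0,0,5.9,0,0,0],[0,0,6.4,0,0,0]],
])

```text
time: 2.2
tool_pos: [531.7, -25.1, 35.3]
tcp_rot: [180.0, 0.0, 94.7]
ft_force: [-6.2, -0.9, 8.0]
finger_gap: -0.3
grip_force: 4.2
```

```bash
python3 st.py
```

```text
t 2.2 track [-103.7 -128.1] z 35.3 rot [1.800e+02 4.000e-02 9.471e+01] F [-6.2 -0.9  8. ]
to hover, tool cm [0.31 0.07] dyaw 0.19
```

Call:
play_rows([
  [[0,0,0.4,0,0,0],[0,0,0.7,0,0,0],[0,0,0.8,0,0,0],[0,0,0.8,0,0,0],[0,0,0.8,0,0,0]],
])

```text
time: 2.7
tool_pos: [531.9, -25.1, 29.8]
tcp_rot: [-180.0, 0.0, 94.7]
ft_force: [-16.2, 0.2, 27.8]
finger_gap: 0.2
grip_force: 14.1
```

```bash
python3 st.py
```

```text
t 2.7 track [-103.5 -128.1] z 29.8 rot [-1.7999e+02  5.0000e-02  9.4730e+01] F [-16.2   0.2  27.8]
to hover, tool cm [0.31 0.05] dyaw 0.17
```

Call:
play_rows([
  [[0.5,0,0,0,0,0],[1.0,0,0,0,0,0],[1.5,0,0,0,0,0],[2.0,0,0,0,0,0],[2.5,0,0,0,0,0]],
])

```text
time: 3.2
tool_pos: [533.1, -1.5, 30.0]
tcp_rot: [179.6, 0.2, 94.7]
ft_force: [1.1, -8.7, 10.8]
finger_gap: -0.1
grip_force: 5.4
```

```bash
python3 st.py
```

```text
t 3.2 track [-100.3 -104.7] z 30.0 rot [179.61   0.22  94.71] F [ 1.1 -8.7 10.8]
to hover, tool cm [-2.03 -0.26] dyaw 0.19
```

Call:
play_rows([
  [[0.2,-0.1,0.2,0,0,0],[0.6,-0.2,0.3,0,0,0],[1.1,-0.2,0.3,0,0,0],[1.6,-0.2,0.3,0,0,0],[2.1,-0.2,0.3,0,0,0]],
])

```text
time: 3.7
tool_pos: [532.4, 17.2, 29.9]
tcp_rot: [179.3, 0.4, 94.7]
ft_force: [0.3, -18.1, 25.8]
finger_gap: 0.0
grip_force: 12.3
```

```bash
python3 st.py
python3 - <<'E'
from h import *
from bench import optics
ims=[]
for n,(x0,y0,x1,y1) in dict(top=(230,150,430,300),side=(250,130,450,280)).items():
    d=optics.snapshot(n);np.savez(f"pics/{n}2.npz",**d);ims.append(cv2.resize(d["pixels"][y0:y1,x0:x1],None,fx=2,fy=2,interpolation=cv2.INTER_CUBIC))
cv2.imwrite("pics/c3.png",np.hstack(ims)[:,:,::-1])
E
```

```text
t 3.7 track [-99.4 -86. ] z 29.9 rot [179.28   0.42  94.68] F [  0.3 -18.1  25.8]
to hover, tool cm [-3.9  -0.35] dyaw 0.22
```

View pics/c3.png

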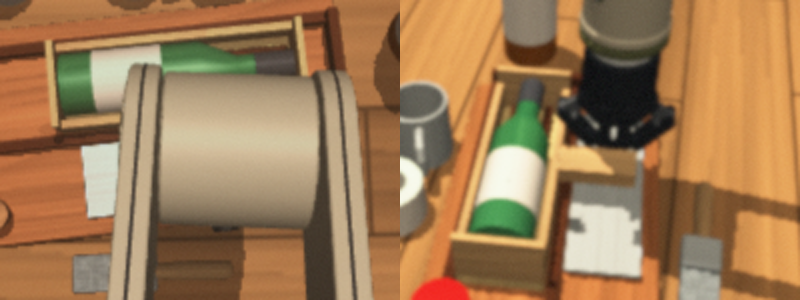

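The plate is fully down (z 29.9, 26 N) and the finger is in contact. The tray's +y edge has moved from about (70, 85) to (50, 85) in the left half, and the bottle is riding along.

Call:
play_rows([
  [[0.6,-0.2,0.1,0,0,0],[1.2,-0.3,0.1,0,0,0],[1.8,-0.4,0.1,0,0,0],[2.4,-0.4,0.1,0,0,0],[3.0,-0.4,0.1,0,0,0]],
])

```text
time: 4.3
tool_pos: [527.5, 46.9, 29.9]
tcp_rot: [179.1, 0.4, 94.7]
ft_force: [3.5, -19.9, 28.1]
finger_gap: -0.0
grip_force: 13.9
```

```bash
python3 st.py
```

```text
t 4.3 track [-101.7  -56. ] z 29.9 rot [179.11   0.42  94.68] F [  3.5 -19.9  28.1]
to hover, tool cm [-6.9 -0.1] dyaw 0.22
```

Call:
play_rows([
  [[0.6,-0.1,0,0,0,0],[1.2,-0.1,0,0,0,0],[1.8,-0.1,0,0,0,0],[2.4,-0.1,0,0,0,0],[3.0,-0.1,0,0,0,0]],
])

```text
time: 4.8
tool_pos: [523.9, 77.0, 29.8]
tcp_rot: [179.1, 0.4, 94.7]
ft_force: [1.6, -21.1, 30.1]
finger_gap: -0.5
grip_force: 14.5
```

```bash
python3 st.py
```

```text
t 4.8 track [-102.7  -25.7] z 29.8 rot [179.14   0.38  94.68] F [  1.6 -21.1  30.1]
to hover, tool cm [-9.93  0.01] dyaw 0.22
```

Call:
play_rows([
  [[0.6,-0.1,0,0,0,0],[1.2,-0.1,0,0,0,0],[1.8,-0.1,0,0,0,0],[2.3,-0.1,0,0,0,0],[2.8,-0.1,0,0,0,0]],
])

```text
time: 5.3
tool_pos: [520.6, 105.2, 29.8]
tcp_rot: [179.1, 0.3, 94.7]
ft_force: [2.5, -20.8, 30.2]
finger_gap: 0.1
grip_force: 14.8
```

```bash
python3 st.py
```

```text
t 5.3 track [-103.7    2.7] z 29.8 rot [179.15   0.34  94.68] F [  2.5 -20.8  30.2]
to hover, tool cm [-12.77   0.11] dyaw 0.22
```

Call:
play_rows([
  [[0.3,0,0,0,0,0],[0.5,0,0,0,0,0],[0.7,0,0,0,0,0],[0.8,0,0,0,0,0],[0.9,0,0,0,0,0]],
])

```text
time: 5.8
tool_pos: [519.8, 112.4, 29.7]
tcp_rot: [179.2, 0.5, 94.7]
ft_force: [2.5, -35.1, 31.9]
finger_gap: -0.2
grip_force: 14.3
```

```bash
python3 st.py
```

```text
t 5.8 track [-103.8    9.9] z 29.7 rot [179.18   0.48  94.68] F [  2.5 -35.1  31.9]
to hover, tool cm [-13.49   0.13] dyaw 0.22
```

Call:
play_rows([
  [[0.1,0,0,0,0,0],[0.1,0,0,0,0,0]],
])

```text
time: 6.0
tool_pos: [519.9, 112.3, 29.7]
tcp_rot: [179.2, 0.5, 94.6]
ft_force: [1.6, -35.5, 31.8]
finger_gap: -0.0
grip_force: 14.1
```

```bash
python3 st.py
python3 - <<'E'
from h import *
from bench import optics
ims=[]
for n,(x0,y0,x1,y1) in dict(top=(190,130,390,280),side=(250,170,450,320)).items():
    d=optics.snapshot(n);ims.append(cv2.resize(d["pixels"][y0:y1,x0:x1],None,fx=2,fy=2,interpolation=cv2.INTER_CUBIC))
cv2.imwrite("pics/c4.png",np.hstack(ims)[:,:,::-1])
E
```

```text
t 6.0 track [-103.8    9.8] z 29.7 rot [179.19   0.55  94.64] F [  1.6 -35.5  31.8]
to hover, tool cm [-13.48   0.14] dyaw 0.26
```

View pics/c4.png

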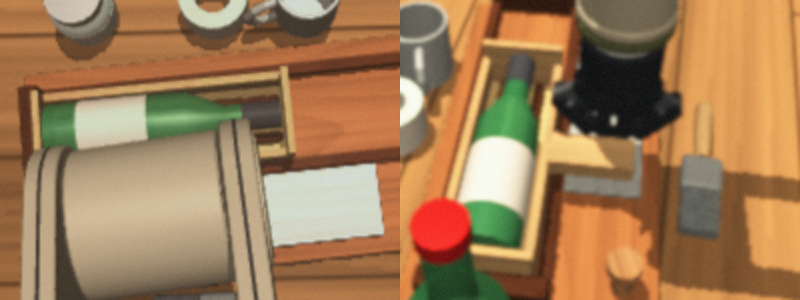

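The tray sits against the end block (left half, (35, 115)) and the bottle lies in it. The force confirms it is home. I'll back off from the arm, then lift.

Call:
play_rows([
  [[-0.5,0,0,0,0,0],[-1.0,0,0,0,0,0],[-1.5,0,0,0,0,0],[-1.5,0,-0.8,0,0,0],[-1.5,0,-1.6,0,0,0]],
])

```text
time: 6.6
tool_pos: [517.3, 104.1, 42.5]
tcp_rot: [179.5, -0.0, 94.7]
ft_force: [3.9, 1.5, 6.1]
finger_gap: -0.4
grip_force: 3.0
```

Call:
play_rows([
  [[0,0,-1,0,0,0],[0,0,-2,0,0,0],[0,0,-4,0,0,0],[0,0,-7,0,0,0],[0,0,-10,0,0,0]],
])

```text
time: 7.1
tool_pos: [511.9, 103.4, 138.8]
tcp_rot: [-179.9, 0.0, 94.7]
ft_force: [0.3, -0.2, -0.0]
finger_gap: 0.1
grip_force: 0.0
```

Call:
play_rows([
  [[-5,-5,-3,0,0,0],[-10,-10,-5,0,0,0],[-14,-12,-5,0,0,0],[-18,-12,-5,0,0,0],[-20,-12,-5,0,0,0]],
])

```text
time: 7.6
tool_pos: [408.6, -106.9, 189.2]
tcp_rot: [179.9, 0.0, 94.8]
ft_force: [0.6, -0.0, 0.8]
finger_gap: 0.2
grip_force: 0.0
```

```bash
python3 st.py
python3 - <<'E'
from h import *
from bench import optics
ims=[]
for n,(x0,y0,x1,y1) in dict(top=(190,130,390,280),side=(250,170,450,320)).items():
    d=optics.snapshot(n);ims.append(cv2.resize(d["pixels"][y0:y1,x0:x1],None,fx=2,fy=2,interpolation=cv2.INTER_CUBIC))
cv2.imwrite("pics/c5.png",np.hstack(ims)[:,:,::-1])
E
```

```text
t 7.6 track [-233.4 -199.1] z 189.2 rot [1.7993e+02 4.0000e-02 9.4800e+01] F [ 0.6 -0.   0.8]
to hover, tool cm [ 7.44 13.02] dyaw 0.1
```

View pics/c5.png

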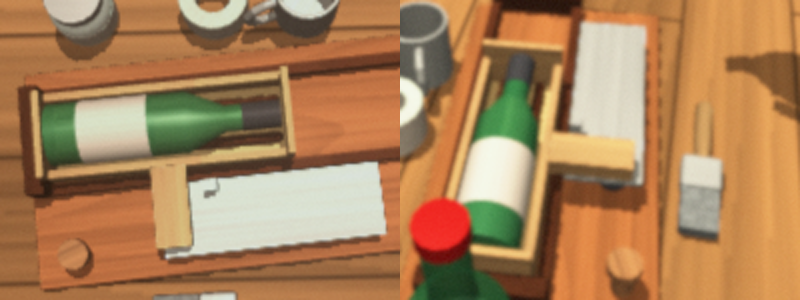

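The carriage is against the end block at (35, 115). The lug is up behind the arm at (210, 187), the bottle lies in the tray, and nothing else has moved.

```bash
python3 -c "
from bench import job
print(job.hand_in())"
```

```text
the job is handed in; nothing more can be done
None
```

The carriage is home against the end stop with the bottle lying in it, the stop has sprung up behind its arm, and the robot is clear; I handed the job in at about 7.7 s, and no verdict was returned.

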